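Unstack the washed espresso kit and lay it out at its places

TASK

The washed espresso tools were left in two stacks on the drying mat. Take the stacks apart and lay the kit out for service: hang the filter basket fully home in the ring of the portafilter, stand the dosing cup in the middle of the scale's weighing plate, the tamper down in its black rubber seat and the distributor down in its cork-lined wooden stand. Set each thing down upright without dropping it, let go of it, and leave the shot glass and the espresso cup on the mat where they are.

Things in the scene. Friction and masses are not known exactly. Their poses are not given: they have to be found in the camera images.
- tamper: Coffee tamper, 102 tall: polished steel foot 58 in diameter, with a dark brown upright handle 30 in diameter from 26 to 102 above its underside. At the start it stands on top of the distributor, up to 9 off its centre. Origin: centre of its underside, z up. Round about z. About 0.4 kg. Sizes in mm.
- distributor: Levelling tool (distributor): squat metal puck 62 in diameter and 33 tall with a brown top; straight sides, grip round the side. At the start it stands on the drying mat (top 6 above the work surface) beneath the tamper. Origin: centre of its underside, z up. About 0.3 kg. Sizes in mm.
- filter_basket: Steel filter basket, 24 tall: open bowl, 50 in diameter at the bottom, 56 under a flat rim 64 in diameter that lies 20 to 24 above the underside. Grip the rim with the fingertips only: below it they would strike the portafilter. Starts on the mat beneath the dosing cup. Origin: centre of its underside, z up. 0.04 kg. Sizes in mm.
- dosing_cup: Plain steel dosing cup without a handle, open at the top, 58 in diameter and 50 tall; grip round the wall. At the start it stands on the rim of the filter basket, up to 4 off its centre. Origin: centre of its underside, z up. About 0.11 kg. Sizes in mm.
- tamper_seat: The tamper's seat: fixed round black rubber stand, 81 in diameter and 15 high, with a round recess 65 in diameter whose floor is 7 above the underside; the mouth is stepped to 71 in its top 3. Origin: centre of its underside, z up. Sizes in mm.
- wood_stand: The distributor's stand: fixed round wooden stand with a cork-lined recess, 88 in diameter and 16 high; the recess is 71 in diameter and its floor is 10 above the underside; the mouth is stepped to 77 in its top 3. Origin: centre of its underside, z up. Sizes in mm.
- portafilter: Bottomless portafilter lying flat, fixed: open steel ring, 69 outside and 60 inside diameter, 28 high; black handle along own x, away from the robot, to 165 from the ring's axis, 33 high. The filter basket hangs in the ring, its rim on the ring's top edge, its underside 8 above the portafilter's. Origin: on the ring's axis at its underside, z up. Sizes in mm.
- scale: Flat black coffee scale, fixed, 132 x 98, with a display strip towards the robot and a round steel weighing plate 89 in diameter whose top is 22 above the scale's underside. Origin: under the centre of the weighing plate, z up. Sizes in mm.
- shot_glass: Bystander: clear shot glass with gold lines, 60 in diameter and 68 tall, drying on the same mat. Origin: centre of its underside, z up. Sizes in mm.
- espresso_cup: Bystander: white espresso cup with a handle, 75 in diameter, 47 tall, 92 over the handle, drying on the same mat. Origin: centre of the outline's underside (the bowl's centre is 8 from it towards own -y, the handle towards own +y), z up. Sizes in mm.

How it is judged:
By the outcome, as a careful person would: the job done as asked, in the order asked, and still so for the second after the job is handed in, with the robot touching nothing.
It also fails if it takes over 99 s, if anything falls off the work surface, if the arm or the gripper's body presses on something with over 40 N, if the wrist force passes 120 N, or if a joint passes its speed limit or range.

ROBOT

A 6-joint arm with a two-finger parallel gripper is mounted at the origin on a cart in front of the work surface, level with it; the furniture and walls round the work are solid. World frame = base frame: x ahead of the robot, y to its left, z up, the work surface at z = 0. Lengths are in m, angles in rad, forces in N, time in s.
With the tool pointing down it reaches from about 0.35 to 0.85 m from the base axis. Payload 8.1 kg.
Tool frame: the origin (TCP) lies at the very end of the fingers, on their centre line; the grasp point (between the pads) lies 19 mm behind it; z points along the fingers, y is the line along which they close (so a half turn about z gives the same grasp; the last joint's range is limited). The gripper opens to 93 mm and grips with 3 to 60 N. Pads are 15 mm wide; open, the fingers measure 128 mm over their backs; the gripper's body (75 mm by 188 mm) begins 65 mm behind the grasp point.
Start: joints at [1.125, 0.13, 1.488, -0, 1.523, -0.085], TCP at [0.212, 0.561, 0.219] pointing down, gripper open.
Joint ranges: [-2.96, 2.96], [-0.89, 2.26], [0.02, 2.5], [-1.34, 4.48], [0, 2.73], [-2.66, 2.66]. Speed limits (rad/s): [2.39, 2.39, 2.79, 3.14, 3.14, 3.14].

INTERFACE

Orientations are given as a rotation vector (axis times angle).
In Python, from plant import robot gives the robot as it stands.
- The arm moves only by the tool play_rows, never from a script. Its argument "deltas" is one flat list of numbers, 5 for each row, row after row: the shift along the tool's x, y, z in mm, then the turn about the tool's z in degrees, then the finger opening in mm, from 0 to 93. A call has 1 to 10 rows; each row shifts and turns the commanded pose from where the row before left it, along the tool's axes as they then stand; what a row does not reach is not made up. A row lasts 1/12 s, in which the tool goes at most 41.7 mm and 7.16 degrees, less where a joint would pass 70% of its speed; a pose out of reach is approached as far as the arm can. A call with a gripper value outside its range is refused whole. The fingers move at their own pace and stop on an object; "newtons" is the grip in N (left out, the last holds). Time passes only in rows, so rows that do not move let the fingers close. It gives the time, the measured TCP pose, the force, the opening and the grip force at its end, in the units of the state.
- robot.read_state(): the state, without advancing time (a new reading comes with each control period).
- robot.read_camera(name): name is "side" or "top"; returns a dict with "pixels" (384x512x3 uint8, blue, green, red), "mtx" (3x3 intrinsics, pixels), "eye" and "rotation" of the camera in the world. Camera axes: x right, y up, looking along -z (the intrinsics and any distortion apply to the point x, -y, -z); pixel columns grow to the right and rows downward; lengths in m; the calibration is good to about 2 mm. A picture is of the moment at which its call begins. There is no depth.
- robot.close_job(): hands the job in; it is judged then, once.
The state is a dict: "t": time; "q": joint angles; "dq": joint speeds; "joint_torque": joint torques, N m; "tool_pos": TCP position; "orientation": TCP orientation; "force": force on the tool from outside, world axes, zero at the start; "wrist_torque": the same for the moment, N m; "opening": finger opening in m; "gripper_force": force on a finger pad.
Only numpy, scipy, OpenCV 4.12 (cv2) and the standard library are available. Lean on these libraries where they do the work, as an engineer would, in place of code of your own. Each camera call takes 0.05 s, during which the arm holds its last target. There are 200 camera calls.

## Working session

There is one attempt and no reset: what is moved stays moved. The work goes in short steps, Python scripts to look and compute and a tool call to move; the robot and the scene stay as the last step left them, time stands still between calls to the robot, and variables do not carry over. Pictures are saved under pics/ and viewed, at most 17 in all, crops included, and the job is handed in when it is done.

Besides the shell and the picture viewer there is one more tool, called after ">>>" as name(argument=value, ...), one argument or row to a line, values as JSON. play_rows: Moves the arm, as the interface text tells. Its arguments: {"type":"object","properties":{"deltas":{"type":"array"},"newtons":{"type":"number"}},"required":["deltas"]}

```bash
mkdir -p pics; ls; python3 - <<'E'
from plant import robot
import cv2
s=robot.read_state(); print(s)
for n in("side","top"):
    c=robot.read_camera(n); cv2.imwrite(f"pics/{n}0.png",cv2.resize(c["pixels"],None,fx=1.5,fy=1.5,interpolation=2)); print(n,c["mtx"],c["eye"],c["rotation"],[k for k in c])
    cv2.imwrite(f"/tmp/{n}0_raw.png",c["pixels"])
E
```

```text
pics
{'t': 0.0, 'q': array([ 1.12459511e+00,  1.31149732e-01,  1.48924728e+00, -5.64896729e-06,
        1.52299439e+00, -8.54336381e-02]), 'dq': array([ 0.00076577, -0.00059156, -0.00095088,  0.0008278 , -0.00026861,
       -0.00098492]), 'joint_torque': array([-1.57459912e-03, -5.59832847e+01, -4.91763747e+01,  7.68379122e-02,
        3.53892089e-02, -2.28746203e-04]), 'tool_pos': array([0.21155527, 0.56087355, 0.21761184]), 'orientation': array([-5.63539749e-01, -3.09015944e+00,  2.72815087e-03]), 'force': array([ 0.24931039, -0.39655104, -0.03348511]), 'wrist_torque': array([-0.00375112,  0.00467505, -0.05140869]), 'gripper_force': 0.0, 'opening': 0.09304490941877948}
side [[444.00429879   0.         249.42602613]
 [  0.         444.00429879 181.43293843]
 [  0.           0.           1.        ]] [ 0.30649502 -0.40298648  0.6527995 ] [ 0.7822929  -0.14524445 -0.34572129] ['pixels', 'mtx', 'eye', 'rotation']
top [[451.01016543   0.         257.41691765]
 [  0.         451.01016543 194.22754761]
 [  0.           0.           1.        ]] [0.47010097 0.18030583 0.99402779] [ 0.02941895 -0.03837717 -1.54324623] ['pixels', 'mtx', 'eye', 'rotation']
```

View pics/side0.png

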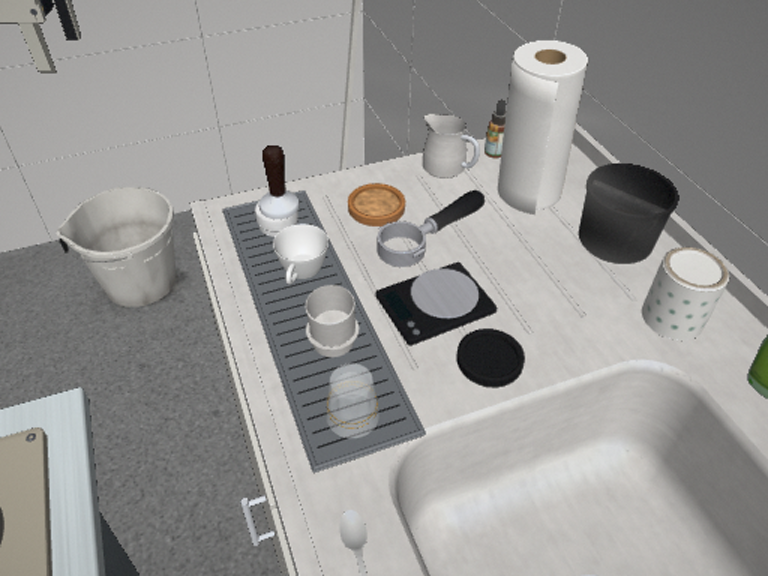

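View pics/top0.png

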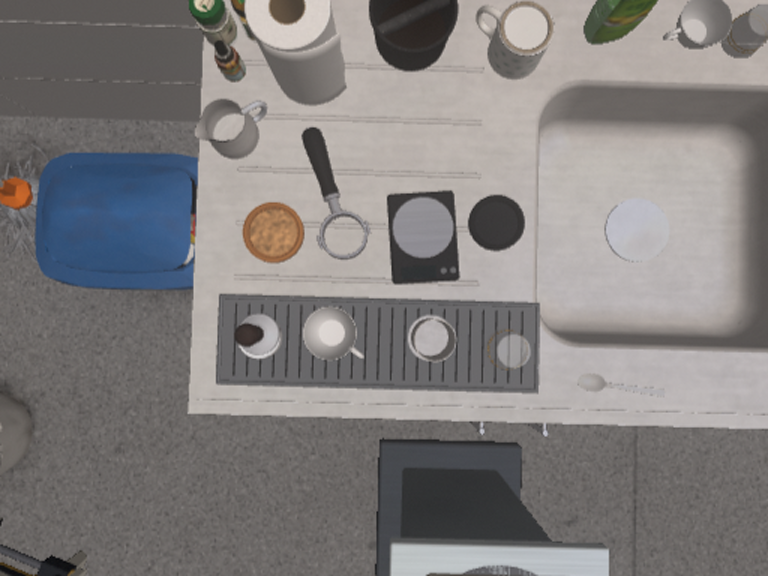

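The side view shows the tamper stack near pixel (277,200), the cup stack at (331,320), the cork stand at (376,204), the portafilter ring at (401,243), the plate at (445,293) and the rubber seat at (490,357). The top view shows the same things in a row. I'll enlarge both.

```bash
python3 - <<'E'
import cv2
t=cv2.imread("/tmp/top0_raw.png")[120:265,140:365]; cv2.imwrite("pics/topc.png",cv2.resize(t,None,fx=3.5,fy=3.5,interpolation=cv2.INTER_CUBIC))
t=cv2.imread("/tmp/side0_raw.png")[90:270,155:355]; cv2.imwrite("pics/sidec.png",cv2.resize(t,None,fx=3.3,fy=3.3,interpolation=cv2.INTER_CUBIC))
E
```

```text
(no output)
```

View pics/topc.png

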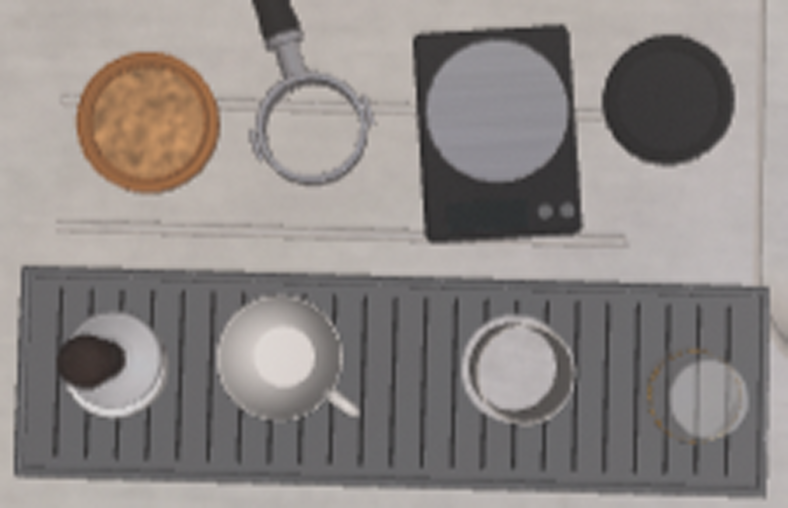

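View pics/sidec.png

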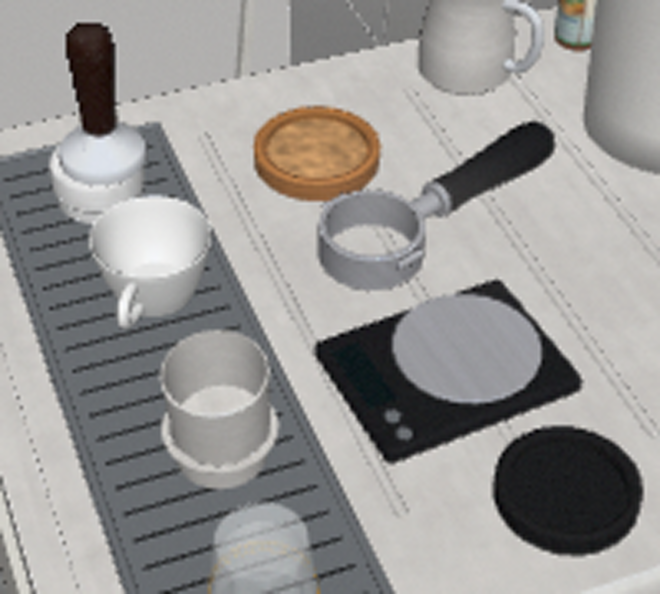

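```bash
cat > h.py <<'E'
import numpy as np, cv2
from scipy.optimize import least_squares
from scipy.spatial.transform import Rotation as R
CAM={"top":(451.01016543,257.41691765,194.22754761,[0.47010097,0.18030583,0.99402779],[0.02941895,-0.03837717,-1.54324623]),
"side":(444.00429879,249.42602613,181.43293843,[0.30649502,-0.40298648,0.6527995],[0.7822929,-0.14524445,-0.34572129])}
def proj(n,P):
    f,cx,cy,e,r=CAM[n]; p=(np.atleast_2d(P)-e)@R.from_rotvec(r).as_matrix()
    return np.c_[cx+f*p[:,0]/-p[:,2], cy-f*p[:,1]/-p[:,2]]
def ext(n,c,d):
    a=np.linspace(0,2*np.pi,361); q=proj(n,np.c_[c[0]+d/2*np.cos(a),c[1]+d/2*np.sin(a),c[2]+0*a])
    return dict(l=q[:,0].min(),r=q[:,0].max(),t=q[:,1].min(),b=q[:,1].max())
def fit(d,obs,c0,z=None):
    def res(c):
        if z is not None: c=[c[0],c[1],z]
        return [ext(n,c,d)[k]-v for n,o in obs.items() for k,v in o.items()]
    s=least_squares(res,c0 if z is None else c0[:2],diff_step=1e-4)
    return s.x,s.fun
def raw(off,f,o): return {k:(v+.5)/f-.5+(off[0] if k in"lr" else off[1]) for k,v in o.items()}
T=lambda **o: raw((140,120),3.5,o)
S=lambda **o: raw((155,90),3.3,o)
E
python3 - <<'E'
from h import *
np.set_printoptions(precision=4,suppress=True)
L={"wood":(.088,T(l=77,r=220,t=51,b=194),S(l=253,r=381,t=105)),
"ring":(.069,T(t=71,b=186),S(l=318,t=190,r=425)),
"plate":(.089,T(l=427,r=570,t=39,b=183),S(l=393,r=542,t=294,b=405)),
"seat":(.081,T(l=602,r=735,t=34,b=166),S(l=494,r=642,t=426)),
"cup":(.058,T(r=577,t=313),S(l=161,r=271,t=331)),
"basket":(.064,T(l=461,b=424),S(l=162,r=280)),
"dist":(.062,T(r=167,b=418),S(l=50,r=143)),
"foot":(.058,T(r=165,t=312),S(l=61,r=147)),
"espr":(.075,T(l=217,r=343,t=294,b=421),S(l=90,r=211,t=196)),
"shot":(.060,T(l=648,t=346,b=445),{})}
for k,(d,t,s) in L.items():
    x,f=fit(d,{"top":t,"side":s},[.45,.15,.03]); print(k,x*1000,"res",f)
hd=proj("top",[[.6,.2,.03]])
print(proj("top",[[.45,.2,0],[.55,.2,0]]))
# portafilter handle tip direction
E
```

```text
wood [594.2377 340.8001  19.6336] res [ 0.1914 -0.0422  0.0842 -0.3857 -0.0908 -0.2636 -0.0292]
ring [591.4407 235.9452  32.3359] res [ 0.3952 -0.3865 -0.2148 -0.0224  0.2202]
plate [606.8203 124.4191  22.8862] res [-0.0917  0.1441  0.0608 -0.1818 -0.285   0.1651  0.3505 -0.315 ]
seat [617.93    17.9782  15.9103] res [ 0.5838 -0.3446  0.2169 -0.5876 -0.2339 -0.1279 -0.0336]
cup [449.0759 108.6144  80.593 ] res [-0.4464  1.686   0.8461  0.6484 -0.1821]
basket [449.8226 112.2108  56.7696] res [ 0.3298 -0.9003 -0.3766 -0.4555]
dist [441.9327 355.2112  20.8485] res [-0.007   0.0229  0.009   0.0157]
foot [446.8806 354.9814  18.6433] res [-0.0272  0.0745 -0.0727  0.1547]
espr [451.6903 252.4464  53.8296] res [-0.03    0.0447 -0.0153 -0.1844 -0.4642  0.2814  0.0381]
shot [434.8578  -0.049   33.2216] res [ 0. -0. -0.]
[[245.3669 222.6408]
 [246.6479 177.3144]]
```

```bash
python3 - <<'E'
from h import *
np.set_printoptions(precision=4,suppress=True)
L={"wood":(.088,.016,T(l=77,r=220,t=51,b=194),S(l=253,r=381,t=105)),
"ring":(.069,.028,T(t=71,b=186),S(l=318,t=190,r=425)),
"plate":(.089,.022,T(l=427,r=570,t=39,b=183),S(l=393,r=542,t=294,b=405)),
"seat":(.081,.015,T(l=602,r=735,t=34,b=166),S(l=494,r=642,t=426)),
"cup":(.058,.080,T(r=577),S(l=161,r=271)),
"basket":(.064,.030,T(l=461,b=424),S(l=162,r=280)),
"dist":(.062,.038,T(r=167,b=418),S(l=50,r=143)),
"foot":(.058,.043,T(r=165,t=312),S(l=61,r=147)),
"htop":(.027,.138,T(l=57,t=335,b=388),S(l=66,r=115)),
"shot":(.060,.006,T(l=648,t=346,b=445),{})}
ims={n:cv2.imread(f"/tmp/{n}0_raw.png") for n in("top","side")}
F=4
big={n:cv2.resize(i,None,fx=F,fy=F,interpolation=cv2.INTER_CUBIC) for n,i in ims.items()}
a=np.linspace(0,2*np.pi,73)
for k,(d,z,t,s) in L.items():
    x,f=fit(d,{"top":t,"side":s},[.45,.15],z); print(k,x*1000,"res",f)
    for n in big:
        q=proj(n,np.c_[x[0]+d/2*np.cos(a),x[1]+d/2*np.sin(a),z+0*a])
        cv2.polylines(big[n],[np.int32((q+.5)*F-.5).reshape(-1,1,2)],True,(0,0,255) if k not in("foot","cup") else (0,200,0),1)
cv2.imwrite("pics/ovt.png",big["top"][195*F:260*F,145*F:345*F]) 
cv2.imwrite("pics/ovs.png",big["side"][90*F:235*F,160*F:355*F])
E
```

```text
wood [594.8081 341.9516] res [ 0.0144 -0.37    0.1029 -0.5174  0.0232 -0.2814  0.8841]
ring [592.5197 239.6627] res [ 0.1766 -0.7501 -0.3764  0.3553 -0.1446]
plate [607.0403 124.685 ] res [-0.218  -0.0197  0.0318 -0.2485 -0.2527  0.1526  0.55   -0.1341]
seat [618.1265  18.0677] res [ 0.4916 -0.4713  0.2042 -0.6348 -0.2018 -0.1375  0.2195]
cup [447.3329 107.5946] res [ 0.0054  0.082  -0.0839]
basket [448.2439 111.12  ] res [ 0.3458 -0.871   0.0219 -0.8316]
dist [443.0391 352.6916] res [-0.0049 -0.0144 -0.2045  0.1936]
foot [447.7418 351.0731] res [ 0.1063 -0.4092 -0.5955  0.1641]
htop [448.8064 352.4423] res [ 0.2462  0.0303 -0.8185  0.2791 -1.1667]
shot [433.8319  -4.309 ] res [-0.0001  0.3906 -0.3886]
```

View pics/ovt.png

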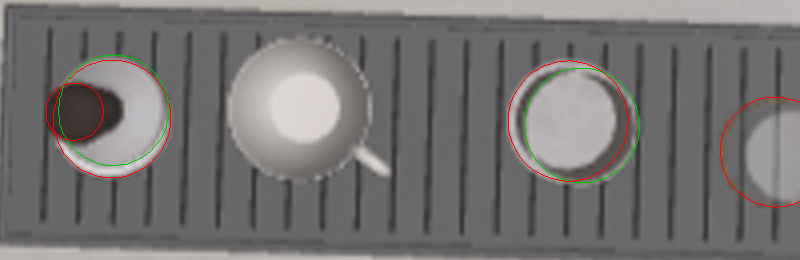

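View pics/ovs.png

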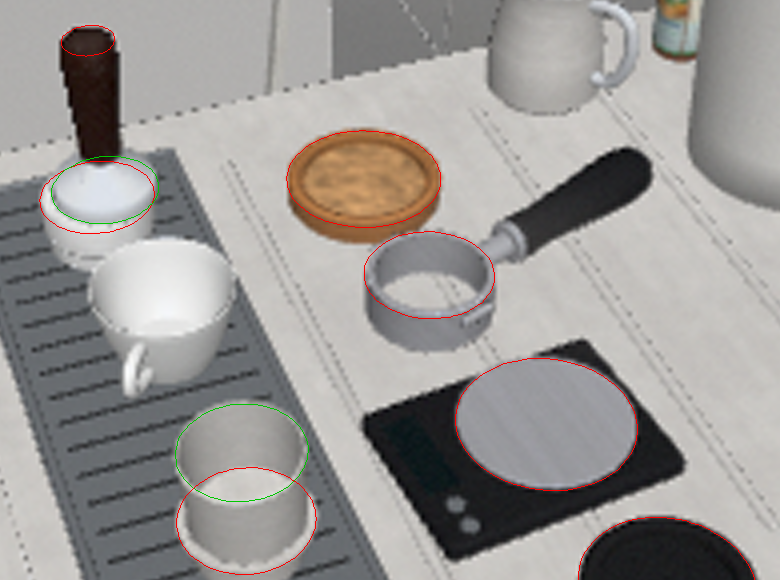

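The overlays match the outlines to about a pixel, and the fitted heights agree with the text to within a few mm. Next is a small go-to helper.

```bash
cat >> h.py <<'E'
def goto(x,y,z,yaw=None):
    """mm, deg (direction of tool y in world, mod 180): print the tool-frame shift (before turning) and turn"""
    from plant import robot
    s=robot.read_state(); M=R.from_rotvec(s["orientation"]).as_matrix()
    d=M.T@(np.array([x,y,z])-s["tool_pos"]*1000)
    cur=np.degrees(np.arctan2(M[1,1],M[0,1])); tilt=np.degrees(np.arccos(-M[2,2]))
    turn=0 if yaw is None else -((yaw-cur+90)%180-90)
    c,sn=np.cos(np.radians(turn)),np.sin(np.radians(turn))
    print("t %.1f pos %s yaw %.1f tilt %.2f q6 %.2f | shift %s turn %.1f | shift after turn %s | open %.1f grip %.1f F %s"%(s["t"],np.round(s["tool_pos"]*1000,1),cur,tilt,s["q"][5],np.round(d,1),turn,np.round([c*d[0]+sn*d[1],-sn*d[0]+c*d[1],d[2]],1),s["opening"]*1e3,s["gripper_force"],np.round(s["force"],1)))
E
python3 -c "
from h import *
goto(447.3,107.6,150,90)
# ring checks
t=T(l=262,r=359,t=79,b=176); print(fit(.060,{'top':t},[.59,.23],.028))
t=T(l=253,r=367,t=71,b=186); print(fit(.069,{'top':t},[.59,.23],.028))
print(fit(.069,{'side':S(l=318,t=190,r=425)},[.59,.23],.028))"
```

```text
t 0.1 pos [211.5 560.9 217.7] yaw 69.3 tilt 0.10 q6 -0.09 | shift [-380.6 -340.8   68.2] turn -20.7 | shift after turn [-235.8 -453.2   68.2] | open 92.7 grip 0.0 F [-0.4  0.3 -0.6]
(array([0.59249398, 0.24005342]), array([-0.09529137,  0.09537795, -0.02588924,  0.02549593]))
(array([0.59187695, 0.2403408 ]), array([ 0.23964969, -0.24007873,  0.46419508, -0.46061315]))
(array([0.59350135, 0.24059135]), array([-0.10106202, -0.00836589,  0.1009302 ]))
```

>>> play_rows(
  deltas=[-29.3,-26.2,0,0,93,-29.3,-26.2,0,0,93,-29.3,-26.2,0,0,93,-29.3,-26.2,0,0,93,-29.3,-26.2,0,0,93,-29.3,-26.2,0,0,93,-29.3,-26.2,0,0,93,-29.3,-26.2,0,0,93,-29.3,-26.2,0,0,93,-29.3,-26.2,0,0,93],
  newtons=10,
)

```text
t: 0.93
tool_pos: [0.3937, 0.211, 0.2184]
orientation: [-0.563, -3.091, 0.0]
force: [-0.1, 0.4, 0.3]
opening: 0.0927
gripper_force: 0.0
```

>>> play_rows(
  deltas=[-29.3,-26.2,0,0,93,-29.3,-26.2,0,0,93,-29,-26.4,0,0,93,0,0,20,-7,93,0,0,20,-7,93,0,0,20,-6.7,93,0,0,8,0,93,0,0,0,0,93,0,0,0,0,93],
)

```text
t: 1.68
tool_pos: [0.4473, 0.1083, 0.1507]
orientation: [-0.005, -3.141, 0.0]
force: [-0.6, 0.3, 0.7]
opening: 0.0931
gripper_force: 0.0
```

```bash
python3 -c "
from h import *
goto(447.3,107.6,44,90)"
```

```text
t 1.7 pos [447.3 108.3 150.7] yaw 89.8 tilt 0.05 q6 -1.44 | shift [-1.000e-01 -7.000e-01  1.067e+02] turn -0.2 | shift after turn [-1.000e-01 -7.000e-01  1.067e+02] | open 93.1 grip 0.0 F [-0.6  0.3  0.7]
```

>>> play_rows(
  deltas=[0,-0.7,35,0,93,0,0,35,0,93,0,0,22,0,93,0,0,14.7,0,93,0,0,0,0,93,0,0,0,0,70,0,0,0,0,62,0,0,0,0,50,0,0,0,0,50,0,0,0,0,50],
  newtons=10,
)

```text
t: 2.52
tool_pos: [0.4486, 0.1076, 0.0452]
orientation: [-0.0, 3.139, 0.0]
force: [0.3, 0.6, 0.4]
opening: 0.0646
gripper_force: 0.0
```

>>> play_rows(
  deltas=[0,0,0,0,50,0,0,0,0,50,0,0,0,0,50],
)

```text
t: 2.77
tool_pos: [0.4482, 0.1077, 0.0446]
orientation: [-0.001, 3.14, 0.001]
force: [0.1, 1.8, 4.4]
opening: 0.0582
gripper_force: 9.9
```

>>> play_rows(
  deltas=[0,0,-5,0,50,0,0,-15,0,50,0,0,-30,0,50,0,0,-30,0,50,-25,0,-20,0,50,-40,0,0,0,50,-40,5,0,0,50,-35,6,0,0,50,-18,5,0,0,50,0,0,0,0,50],
)

```text
t: 3.6
tool_pos: [0.6079, 0.1237, 0.143]
orientation: [0.0, -3.141, 0.0]
force: [0.0, -1.1, -0.0]
opening: 0.058
gripper_force: 9.9
```

```bash
python3 - <<'E'
from h import *
from plant import robot
goto(607,124.6,38,90)
a,b=[robot.read_camera(n)["pixels"] for n in("top","side")]
cv2.imwrite("/tmp/t1.png",a);cv2.imwrite("/tmp/s1.png",b)
F=4
A=cv2.resize(a[135:260,230:330],None,fx=F,fy=F,interpolation=2);B=cv2.resize(b[145:270,180:280],None,fx=F,fy=F,interpolation=2)
cv2.imwrite("pics/p1.png",np.hstack([A,B]))
E
```

```text
t 3.6 pos [607.9 123.7 143. ] yaw 90.0 tilt 0.02 q6 -1.45 | shift [  0.9   0.9 105. ] turn 0.0 | shift after turn [  0.9   0.9 105. ] | open 58.0 grip 9.9 F [ 0.  -1.1 -0. ]
```

View pics/p1.png

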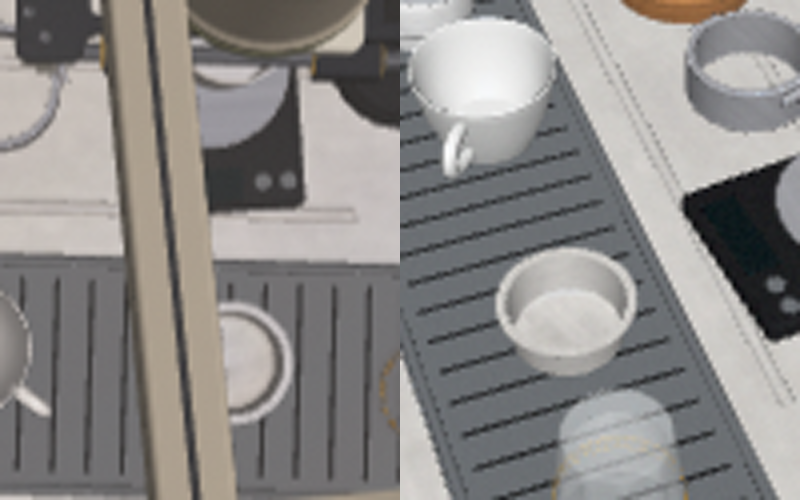

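Left: the basket rim's right edge is at 293, with its top at 302 and bottom at 424. Right: its left edge is at 96, right at 236 and top at 247. The basket is upright on the mat and the cup is in hand above the scale.

>>> play_rows(
  deltas=[0.5,0.9,30,0,50,0,0,30,0,50,0,0,22,0,50,0,0,12,0,50,0,0,6,0,50,0,0,3,0,50,0,0,1,0,50,0,0,0,0,50,0,0,0,0,50],
)

```text
t: 4.45
tool_pos: [0.6061, 0.1246, 0.0415]
orientation: [-0.001, 3.139, 0.0]
force: [0.2, -0.9, -1.7]
opening: 0.0575
gripper_force: 10.0
```

```bash
python3 - <<'E'
from h import *
goto(607.5,124.6,36.6,90)
o={"top":raw((230,135),4,dict(r=293,t=302,b=424)),"side":raw((180,145),4,dict(l=96,r=236,t=247))}
print(fit(.064,o,[.45,.11,.03]),fit(.064,o,[.45,.11,.03],.030))
E
```

```text
t 4.5 pos [606.1 124.6  41.5] yaw 90.0 tilt 0.14 q6 -1.45 | shift [-1.4  0.   5. ] turn 0.0 | shift after turn [-1.4  0.   5. ] | open 57.5 grip 10.0 F [ 0.2 -0.9 -1.7]
(array([0.44741471, 0.10884292, 0.03325292]), array([ 0.02343308,  0.14717223, -0.20098926, -0.06406196,  0.0129551 ,
       -0.00709212])) (array([0.4475747 , 0.10979508]), array([-0.58369431,  0.0718679 , -0.37852748, -0.00259092, -0.0531507 ,
        0.77933247]))
```

>>> play_rows(
  deltas=[0,0,0,0,50,0,0,0,0,50],
)

```text
t: 4.62
tool_pos: [0.6057, 0.1245, 0.0408]
orientation: [-0.001, 3.14, 0.0]
force: [-0.1, -0.1, 0.8]
opening: 0.0572
gripper_force: 10.0
```

>>> play_rows(
  deltas=[-1.5,0,1,0,50,0,0,1,0,50,0,0,1,0,50,0,0,0.5,0,50,0,0,0.5,0,50,0,0,0,0,50,0,0,0,0,50],
)

```text
t: 5.2
tool_pos: [0.6077, 0.1261, 0.0383]
orientation: [-0.002, 3.139, 0.003]
force: [-5.7, 6.3, 13.1]
opening: 0.057
gripper_force: 10.0
```

>>> play_rows(
  deltas=[0,0,-0.7,0,50,0,0,-0.3,0,50,0,0,0,0,50],
)

```text
t: 5.45
tool_pos: [0.6077, 0.1253, 0.0382]
orientation: [-0.001, 3.139, 0.002]
force: [-1.0, 4.1, 7.6]
opening: 0.0573
gripper_force: 10.0
```

>>> play_rows(
  deltas=[0,0,-0.4,0,50,0,0,0,0,50,0,0,0,0,62,0,0,0,0,70,0,0,0,0,80,0,0,0,0,90,0,0,0,0,90,0,0,-20,0,90,0,0,-40,0,90,0,0,-30,0,90],
)

```text
t: 6.28
tool_pos: [0.6058, 0.1242, 0.1281]
orientation: [0.001, -3.14, 0.001]
force: [1.0, 0.2, 0.6]
opening: 0.0901
gripper_force: 0.0
```

```bash
python3 - <<'E'
from h import *
from plant import robot
goto(447.5,109.5,75,90)
for n in("top","side"): cv2.imwrite(f"/tmp/{n}2.png",robot.read_camera(n)["pixels"])
E
```

```text
t 6.3 pos [605.8 124.2 128.1] yaw 90.0 tilt 0.11 q6 -1.45 | shift [158.2 -14.6  53.4] turn 0.0 | shift after turn [158.2 -14.7  53.4] | open 90.1 grip 0.0 F [1.  0.2 0.6]
```

>>> play_rows(
  deltas=[35,-3,0,0,90,40,-4,0,0,90,40,-4,10,0,90,30,-3,15,0,90,13.2,-0.6,20,0,90,0,0,20,0,90,0,0,15,0,90,0,0,8,0,90,0,0,0,0,90,0,0,0,0,90],
)

```text
t: 7.22
tool_pos: [0.4482, 0.1097, 0.0392]
orientation: [0.001, -3.141, 0.0]
force: [-0.2, 0.1, 0.3]
opening: 0.0903
gripper_force: 0.0
```

```bash
python3 - <<'E'
from h import *
goto(447.5,109.5,27,90)
A=[cv2.resize(cv2.imread(f"/tmp/{n}2.png")[b[1]:b[1]+100,b[0]:b[0]+100],None,fx=4,fy=4,interpolation=2) for n,b in(("top",(230,105)),("side",(240,140)))]
cv2.imwrite("pics/p2.png",np.hstack(A))
E
```

```text
t 7.2 pos [448.2 109.7  39.2] yaw 90.0 tilt 0.06 q6 -1.44 | shift [ 0.7 -0.2 12.2] turn 0.0 | shift after turn [ 0.7 -0.2 12.2] | open 90.3 grip 0.0 F [-0.2  0.1  0.3]
```

>>> play_rows(
  deltas=[0.7,0,8,0,90,0,0,3,0,90,0,0,0,0,90,0,0,0,0,90],
  newtons=8,
)

```text
t: 7.55
tool_pos: [0.4478, 0.1098, 0.0284]
orientation: [0.001, -3.142, 0.0]
force: [-1.0, -0.1, 0.8]
opening: 0.0901
gripper_force: 0.0
```

```bash
python3 - <<'E'
from h import *
from plant import robot
goto(447.5,109.5,27,90)
a=robot.read_camera("top")["pixels"];b=robot.read_camera("side")["pixels"]
F=4
cv2.imwrite("pics/p3.png",np.hstack([cv2.resize(a[120:220,240:340],None,fx=F,fy=F,interpolation=2),cv2.resize(b[150:250,230:330],None,fx=F,fy=F,interpolation=2)]))
E
```

```text
t 7.5 pos [447.8 109.8  28.4] yaw 90.0 tilt 0.00 q6 -1.44 | shift [ 0.3 -0.3  1.4] turn 0.0 | shift after turn [ 0.3 -0.3  1.4] | open 90.1 grip 0.0 F [-1.  -0.1  0.8]
```

View pics/p3.png

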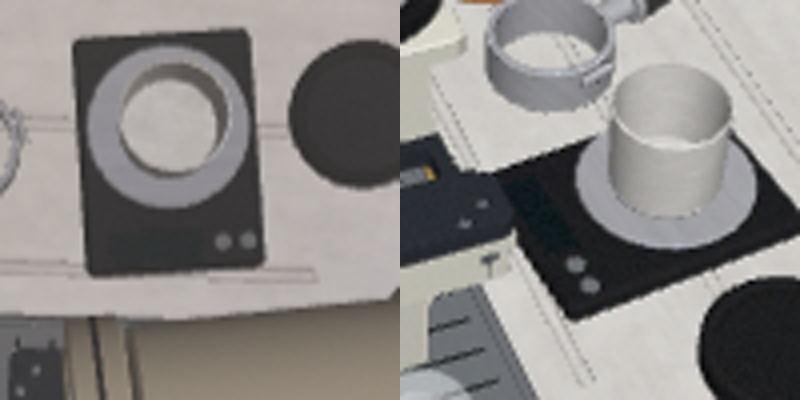

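The cup stands upright near the middle of the plate. In the top crop the cup rim spans 118–232 and the plate 87–250. Now the basket.

>>> play_rows(
  deltas=[0,0,1.4,0,90,0,0,0,0,72,0,0,0,0,66,0,0,0,0,60,0,0,0,0,60,0,0,0,0,60,0,0,0,0,60,0,0,0,0,60],
  newtons=8,
)

```text
t: 8.32
tool_pos: [0.4477, 0.1098, 0.027]
orientation: [-0.001, 3.141, 0.0]
force: [-0.4, 0.8, 0.8]
opening: 0.0624
gripper_force: 8.0
```

```bash
python3 - <<'E'
from h import *
goto(447.5,109.5,27,90)
o={"top":raw((240,120),4,dict(l=118,r=232,t=61,b=176)),"side":raw((230,150),4,dict(l=208,r=333,t=63))}
print(fit(.058,o,[.6,.12],.072))
o={"top":raw((240,120),4,dict(l=87,r=250,t=44,b=209)),"side":raw((230,150),4,dict(l=175,r=357,b=249))}
print(fit(.089,o,[.6,.12],.022))
E
```

```text
t 8.3 pos [447.7 109.8  27. ] yaw 90.0 tilt 0.01 q6 -1.44 | shift [ 0.2 -0.3 -0. ] turn 0.0 | shift after turn [ 0.2 -0.3 -0. ] | open 62.4 grip 8.0 F [-0.4  0.8  0.8]
(array([0.60487077, 0.1252721 ]), array([-0.10478717, -0.40600936, -0.00483024, -0.69426465, -0.04869305,
       -0.36296629,  1.08042416]))
(array([0.60704137, 0.12527278]), array([-0.22137152,  0.08437239,  0.18435326, -0.20291448, -0.00244079,
        0.03320153,  0.15097248]))
```

>>> play_rows(
  deltas=[0,0,-3,0,60,0,0,-8,0,60,0,0,-18,0,60,0,0,-25,0,60,-20,10,-9,0,60,-28,25,0,0,60,-28,27,0,0,60,-28,27,0,0,60,-26,26,0,0,60,-15,15.4,0,0,60],
)

```text
t: 9.15
tool_pos: [0.5949, 0.2428, 0.0908]
orientation: [-0.002, 3.14, 0.002]
force: [1.2, -0.4, -0.3]
opening: 0.0624
gripper_force: 8.0
```

>>> play_rows(
  deltas=[0,0,0,0,60,0,0,0,0,60,0,0,0,0,60],
)

```text
t: 9.4
tool_pos: [0.5921, 0.2398, 0.0899]
orientation: [0.001, -3.141, 0.001]
force: [0.8, -0.0, -0.6]
opening: 0.0625
gripper_force: 8.0
```

```bash
python3 - <<'E'
from h import *
from plant import robot
goto(592.7,240.2,50,90)
a=robot.read_camera("top")["pixels"];b=robot.read_camera("side")["pixels"]
F=4
cv2.imwrite("pics/p4.png",np.hstack([cv2.resize(a[110:210,180:280],None,fx=F,fy=F,interpolation=2),cv2.resize(b[100:200,210:310],None,fx=F,fy=F,interpolation=2)]))
E
```

```text
t 9.4 pos [592.1 239.8  89.9] yaw 90.0 tilt 0.06 q6 -1.27 | shift [-0.7  0.4 39.9] turn 0.0 | shift after turn [-0.7  0.4 39.9] | open 62.5 grip 8.0 F [ 0.8 -0.  -0.6]
```

View pics/p4.png

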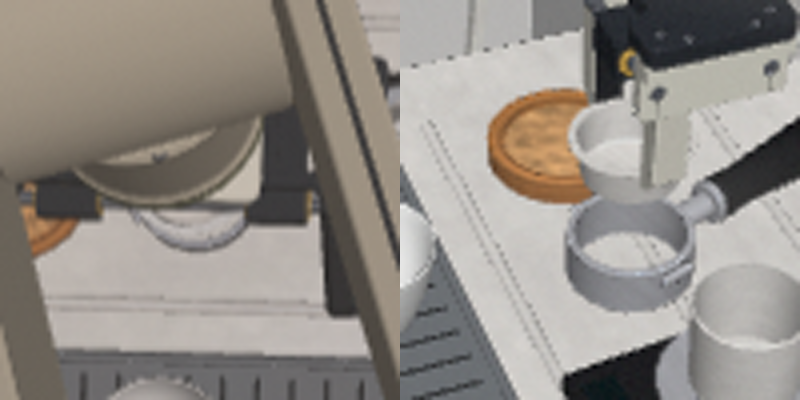

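The basket hangs level in the fingers above the ring, and the finger is on the rim at (665,150). Lowering it.

>>> play_rows(
  deltas=[-0.6,0.4,18,0,60,0,0,14,0,60,0,0,5,0,60,0,0,0,0,60,0,0,0,0,60,0,0,0,0,60],
)

```text
t: 10.0
tool_pos: [0.5935, 0.2406, 0.0536]
orientation: [-0.001, 3.141, 0.0]
force: [0.0, 0.1, -0.6]
opening: 0.0622
gripper_force: 8.0
```

```bash
python3 -c "
from h import *
goto(592.7,240.2,33,90)"
```

```text
t 10.0 pos [593.5 240.6  53.6] yaw 90.0 tilt 0.04 q6 -1.27 | shift [ 0.8 -0.4 20.6] turn 0.0 | shift after turn [ 0.8 -0.4 20.6] | open 62.2 grip 8.0 F [ 0.   0.1 -0.6]
```

>>> play_rows(
  deltas=[0.5,-0.3,5,0,60,0,0,5,0,60,0,0,4,0,60,0,0,3,0,60,0,0,2,0,60,0,0,0,0,60,0,0,0,0,60],
)

```text
t: 10.58
tool_pos: [0.5926, 0.2403, 0.0337]
orientation: [0.001, -3.141, 0.0]
force: [0.2, -0.7, -0.3]
opening: 0.0624
gripper_force: 8.0
```

>>> play_rows(
  deltas=[0,0,1.5,0,60,0,0,1,0,60,0,0,1,0,60,0,0,0,0,60,0,0,0,0,60],
)

```text
t: 11.0
tool_pos: [0.5927, 0.2403, 0.0304]
orientation: [0.001, -3.141, 0.0]
force: [-0.7, 0.0, -0.7]
opening: 0.0627
gripper_force: 8.0
```

>>> play_rows(
  deltas=[0,0,0.7,0,60,0,0,0,0,60,0,0,0.4,0,60,0,0,0,0,60,0,0,0,0,60],
)

```text
t: 11.42
tool_pos: [0.5929, 0.2404, 0.0301]
orientation: [-0.001, 3.141, 0.0]
force: [-2.8, -1.4, 5.1]
opening: 0.0626
gripper_force: 10.9
```

>>> play_rows(
  deltas=[0,0,-0.2,0,60,0,0,0,0,66,0,0,0,0,74,0,0,0,0,84,0,0,0,0,90,0,0,-10,0,90,0,0,-30,0,90,0,0,-40,0,90,0,0,-40,0,90],
)

```text
t: 12.17
tool_pos: [0.5914, 0.2398, 0.1499]
orientation: [0.001, -3.139, 0.002]
force: [1.4, 0.8, 0.5]
opening: 0.0899
gripper_force: 0.0
```

>>> play_rows(
  deltas=[40,0,-20,0,90,40,0,-20,0,90,20,0,-10,0,90,20,20,0,0,90,20,20,0,0,90,0,0,0,0,60,0,0,0,0,60],
)

```text
t: 12.75
tool_pos: [0.4575, 0.281, 0.1976]
orientation: [-0.004, 3.141, 0.0]
force: [1.0, -0.4, 0.4]
opening: 0.0809
gripper_force: 0.0
```

```bash
python3 - <<'E'
from h import *
from plant import robot
goto(447,351.5,180,0)
a=robot.read_camera("top")["pixels"];b=robot.read_camera("side")["pixels"]
cv2.imwrite("/tmp/t5.png",a);cv2.imwrite("/tmp/s5.png",b)
F=4
cv2.imwrite("pics/p5.png",np.hstack([cv2.resize(a[110:250,180:280],None,fx=F,fy=F,interpolation=2),cv2.resize(b[100:240,210:310],None,fx=F,fy=F,interpolation=2)]))
E
```

```text
t 12.8 pos [457.5 281.  197.6] yaw 90.2 tilt 0.05 q6 -1.12 | shift [10.3 70.5 17.6] turn -89.8 | shift after turn [-70.5  10.5  17.6] | open 80.9 grip 0.0 F [ 1.  -0.4  0.4]
```

View pics/p5.png

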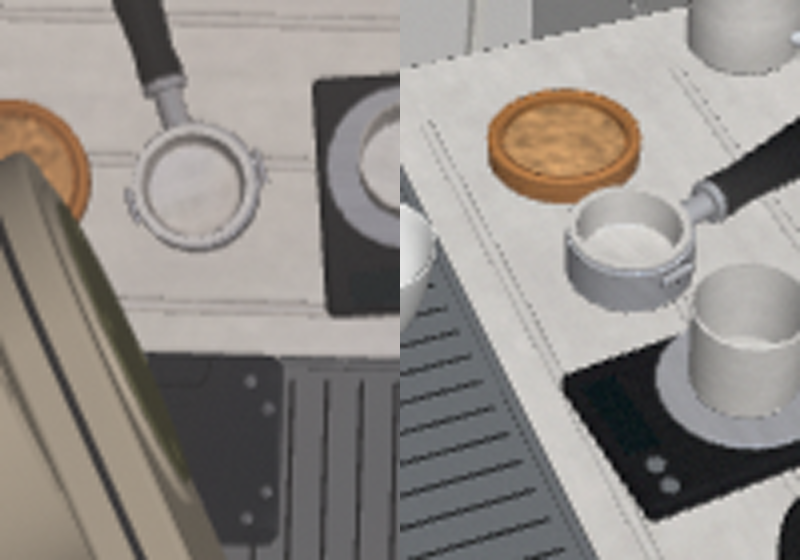

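The basket rim lies flat on the ring, concentric at about (197,187) in the top crop. Next, the tamper.

>>> play_rows(
  deltas=[0,0,0,7,93,0,0,0,7,93,0,0,0,7,93,0,0,0,7,93,0,0,0,7,93,0,0,0,7,93,0,0,0,7,93,0,0,0,7,93,0,0,0,7,93,0,0,0,7,93],
)

```text
t: 13.68
tool_pos: [0.459, 0.2793, 0.1966]
orientation: [1.811, 2.567, -0.001]
force: [-0.4, -0.2, 0.4]
opening: 0.0928
gripper_force: 0.0
```

>>> play_rows(
  deltas=[0,0,0,7,93,0,0,0,7,93,0,0,0,6.2,93,30,-5,0,0,93,30,-5,0,0,93,10,0,0,0,93,0,0,0,0,93,0,0,0,0,93],
)

```text
t: 14.35
tool_pos: [0.4489, 0.3496, 0.1964]
orientation: [2.224, 2.218, -0.002]
force: [-0.4, -0.7, 0.1]
opening: 0.0927
gripper_force: 0.0
```

```bash
python3 -c "
from h import *
goto(448,351.8,96,0)"
```

```text
t 14.3 pos [448.9 349.6 196.4] yaw -0.1 tilt 0.07 q6 0.57 | shift [  2.3  -0.8 100.4] turn -0.1 | shift after turn [  2.3  -0.8 100.4] | open 92.7 grip 0.0 F [-0.4 -0.7  0.1]
```

>>> play_rows(
  deltas=[2.3,-0.8,30,0,93,0,0,35,0,93,0,0,25,0,60,0,0,10,0,50,0,0,0,0,40,0,0,0,0,35,0,0,0,0,30,0,0,0,0,25,0,0,0,0,20,0,0,0,0,20],
  newtons=20,
)

```text
t: 15.18
tool_pos: [0.4484, 0.3531, 0.0983]
orientation: [2.224, 2.218, 0.003]
force: [-0.3, -0.2, 0.7]
opening: 0.0441
gripper_force: 0.0
```

>>> play_rows(
  deltas=[0,0,0,0,20,0,0,0,0,20,0,0,0,0,20,0,0,0,0,20],
  newtons=25,
)

```text
t: 15.52
tool_pos: [0.4479, 0.3528, 0.0971]
orientation: [2.225, 2.218, 0.001]
force: [0.7, -0.5, 2.3]
opening: 0.0286
gripper_force: 25.0
```

>>> play_rows(
  deltas=[0,0,-3,0,20,0,0,-6,0,20,0,0,-12,0,20,0,0,-18,0,20,0,0,-18,0,20,-6,3,-12,0,20,-14,7,-6,0,20,-22,11,0,0,20,-30,15,0,0,20,-30,15,0,0,20],
)

```text
t: 16.35
tool_pos: [0.4987, 0.2495, 0.1728]
orientation: [2.223, 2.22, 0.001]
force: [-0.3, 0.6, -3.8]
opening: 0.029
gripper_force: 25.0
```

>>> play_rows(
  deltas=[-30,15,0,0,20,-30,15,0,0,20,-30,15,0,0,20,-30,15,0,0,20,-30,16,0,0,20,-30,16,0,0,20,-25,14,0,0,20,-16,8,0,0,20,-8,4,0,0,20,-3,1,0,0,20],
)

```text
t: 17.18
tool_pos: [0.6169, 0.0163, 0.172]
orientation: [2.227, 2.216, -0.0]
force: [1.0, -0.2, -2.9]
opening: 0.0289
gripper_force: 25.0
```

>>> play_rows(
  deltas=[0,0,0,0,20,0,0,0,0,20,0,0,0,0,20],
)

```text
t: 17.43
tool_pos: [0.6161, 0.0194, 0.1719]
orientation: [-2.223, -2.219, -0.0]
force: [-0.8, -0.2, -3.9]
opening: 0.0293
gripper_force: 25.0
```

```bash
python3 - <<'E'
from h import *
from plant import robot
goto(618,18.5,95,0)
a=robot.read_camera("top")["pixels"];b=robot.read_camera("side")["pixels"]
cv2.imwrite("/tmp/t6.png",a);cv2.imwrite("/tmp/s6.png",b)
F=4
cv2.imwrite("pics/p6.png",np.hstack([cv2.resize(a[195:265,145:245],None,fx=F,fy=F,interpolation=2),cv2.resize(b[60:200,160:240],None,fx=F,fy=F,interpolation=2)[:280],cv2.resize(b[130:270,270:350],None,fx=F,fy=F,interpolation=2)[:280] ]) if 0 else np.hstack([cv2.resize(b[100:250,150:240],None,fx=F,fy=F,interpolation=2),cv2.resize(b[110:260,250:360],None,fx=F,fy=F,interpolation=2)]))
cv2.imwrite("/tmp/tc6.png",cv2.resize(a[190:270,140:250],None,fx=F,fy=F,interpolation=2))
E
```

```text
t 17.4 pos [616.1  19.4 171.9] yaw -0.1 tilt 0.03 q6 -0.05 | shift [-0.9  1.9 76.9] turn -0.1 | shift after turn [-0.9  1.9 76.9] | open 29.3 grip 25.0 F [-0.8 -0.2 -3.9]
```

View pics/p6.png

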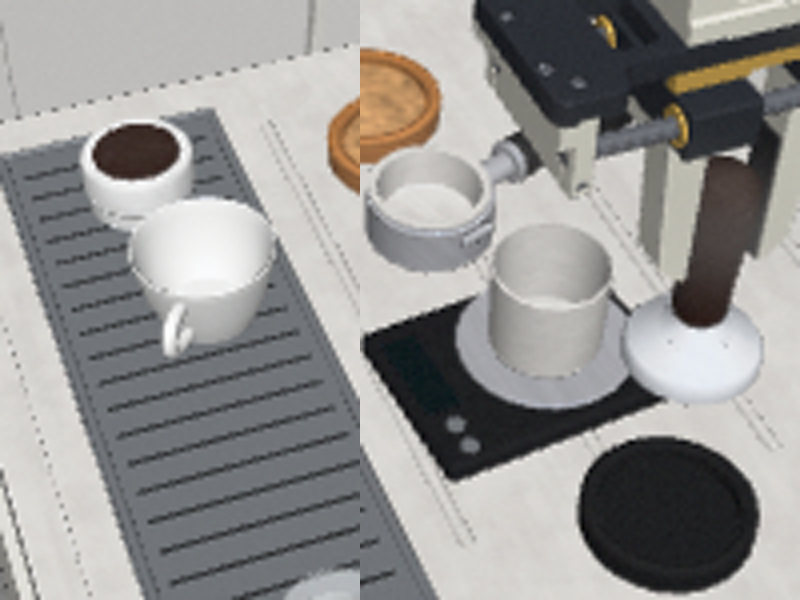

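```bash
python3 - <<'E'
from h import *
np.set_printoptions(precision=1,suppress=True)
q=lambda p:(proj("side",p)-[250,110]+.5)*4-.5+[360,0]
print("vertical axis px:",q([[.616,.0185,z] for z in(.114,.125,.14,.215)]))
for z in (.114,.118,.122): 
  e=ext("side",[.616,.0185,z],.058); print(z,{k:round((v-(250 if k in'lr' else 110)+.5)*4-.5+(360 if k in'lr' else 0)) for k,v in e.items()})
o=lambda **k: raw((250,110),4,{a:(b-360 if a in"lr" else b) for a,b in k.items()})
print(fit(.058,{"side":o(l=622,r=763)},[.61,.02],.118))
d=lambda **k: raw((150,100),4,k)
print("dist",fit(.062,{"side":d(l=79,r=194,t=118)},[.44,.35],.039))
import cv2
a=cv2.imread("/tmp/t6.png"); 
E
```

```text
vertical axis px: [[691.7 357. ]
 [695.3 338.7]
 [700.2 313.1]
 [727.4 172.9]]
0.114 {'l': 622, 'r': 762, 't': 307, 'b': 409}
0.118 {'l': 623, 'r': 764, 't': 301, 'b': 403}
0.122 {'l': 624, 'r': 766, 't': 294, 'b': 396}
(array([0.6, 0. ]), array([-0., -0.]))
dist (array([0.4, 0.4]), array([ 0.1, -0.1,  0. ]))
```

View /tmp/tc6.png

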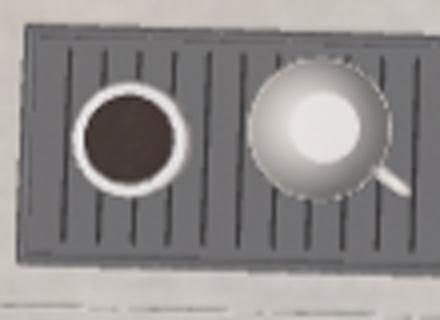

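Left: only the distributor is left on the mat by the cup, with its brown top at (136,152). Right: the tamper hangs upright at (693,350). Top crop: the distributor spans 72–189 by 82–198. Lowering the tamper.

>>> play_rows(
  deltas=[-0.9,1.9,25,0,20,0,0,30,0,20,0,0,20,0,20,0,0,10,0,20,0,0,3,0,20,0,0,0,0,20,0,0,0,0,20,0,0,0,0,20],
)

```text
t: 18.2
tool_pos: [0.6199, 0.0172, 0.086]
orientation: [2.223, 2.217, 0.003]
force: [0.8, -0.5, -3.2]
opening: 0.0288
gripper_force: 25.0
```

```bash
python3 - <<'E'
from h import *
goto(618,18.5,66,0)
d=lambda **k: raw((150,100),4,k); t=raw((140,190),4,dict(l=72,r=189,t=82,b=198))
for o in ({"side":d(l=79,r=194,t=118)},{"top":t},{"side":d(l=79,r=194,t=118),"top":t}): print("dist",fit(.062,o,[.44,.35],.039)[0]*1e3)
E
```

```text
t 18.2 pos [619.9  17.2  86. ] yaw -0.2 tilt 0.19 q6 -0.05 | shift [ 1.3 -2.  20. ] turn -0.2 | shift after turn [ 1.3 -2.  20. ] | open 28.8 grip 25.0 F [ 0.8 -0.5 -3.2]
dist [443.30024509 354.44080492]
dist [442.48504736 353.36541431]
dist [442.78257968 353.48004898]
```

>>> play_rows(
  deltas=[1,-1.5,4,0,20,0,0,4,0,20,0,0,3,0,20,0,0,2,0,20,0,0,0,0,20,0,0,0,0,20,0,0,0,0,20],
)

```text
t: 18.78
tool_pos: [0.617, 0.0181, 0.0708]
orientation: [2.225, 2.218, -0.0]
force: [-0.3, 0.6, -2.3]
opening: 0.0287
gripper_force: 25.0
```

>>> play_rows(
  deltas=[0,0.7,2,0,20,0,0,1,0,20,0,0,0.7,0,20,0,0,0,0,20,0,0,0,0,20],
)

```text
t: 19.2
tool_pos: [0.6176, 0.0182, 0.067]
orientation: [-2.225, -2.218, 0.0]
force: [-0.1, -1.1, -3.9]
opening: 0.0291
gripper_force: 25.0
```

>>> play_rows(
  deltas=[0,0,0.6,0,20,0,0,0.5,0,20,0,0,0,0,20,0,0,0,0,20],
)

```text
t: 19.53
tool_pos: [0.6179, 0.0182, 0.0665]
orientation: [2.225, 2.218, 0.001]
force: [-1.7, 1.6, 1.4]
opening: 0.0286
gripper_force: 25.0
```

>>> play_rows(
  deltas=[0,0,0.4,0,20,0,0,0,0,20,0,0,0,0,34,0,0,0,0,45,0,0,0,0,60,0,0,0,0,75,0,0,-10,0,90,0,0,-30,0,90,0,0,-40,0,90,0,0,-40,0,90],
)

```text
t: 20.37
tool_pos: [0.6165, 0.0183, 0.1863]
orientation: [-2.223, -2.217, 0.003]
force: [0.9, -0.0, 0.6]
opening: 0.0761
gripper_force: 0.0
```

```bash
python3 -c "
from h import *
goto(442.8,353.5,120,0)"
```

```text
t 20.4 pos [616.5  18.3 186.3] yaw -0.2 tilt 0.15 q6 -0.05 | shift [ 334.7 -174.5   66.8] turn -0.2 | shift after turn [ 335.2 -173.5   66.8] | open 76.1 grip 0.0 F [ 0.9 -0.   0.6]
```

>>> play_rows(
  deltas=[30,-16,0,0,93,34,-17.5,0,0,93,34,-17.5,0,0,93,34,-17.5,0,0,93,34,-17.5,0,0,93,34,-17.5,0,0,93,34,-17.5,0,0,93,34,-17.5,0,0,93,34,-18,0,0,93,32.7,-18,0,0,93],
)

```text
t: 21.2
tool_pos: [0.4432, 0.3551, 0.1867]
orientation: [2.225, 2.218, 0.002]
force: [0.6, 0.0, -0.8]
opening: 0.0927
gripper_force: 0.0
```

>>> play_rows(
  deltas=[0,0,30,0,93,0,0,36,0,93,0,0,0,0,93,0,0,0,0,93],
)

```text
t: 21.53
tool_pos: [0.4425, 0.3524, 0.1182]
orientation: [-2.224, -2.218, 0.008]
force: [0.5, -0.3, 0.9]
opening: 0.0931
gripper_force: 0.0
```

```bash
python3 - <<'E'
from h import *
from plant import robot
goto(442.8,353.5,19,0)
a=robot.read_camera("top")["pixels"];b=robot.read_camera("side")["pixels"]
F=4
cv2.imwrite("pics/p7.png",np.hstack([cv2.resize(a[100:220,240:340],None,fx=F,fy=F,interpolation=2),cv2.resize(b[150:270,270:370],None,fx=F,fy=F,interpolation=2)]))
E
```

```text
t 21.5 pos [442.5 352.4 118.2] yaw -0.2 tilt 0.29 q6 0.58 | shift [ 1.4  0.7 99.2] turn -0.2 | shift after turn [ 1.4  0.8 99.2] | open 93.1 grip 0.0 F [ 0.5 -0.3  0.9]
```

View pics/p7.png

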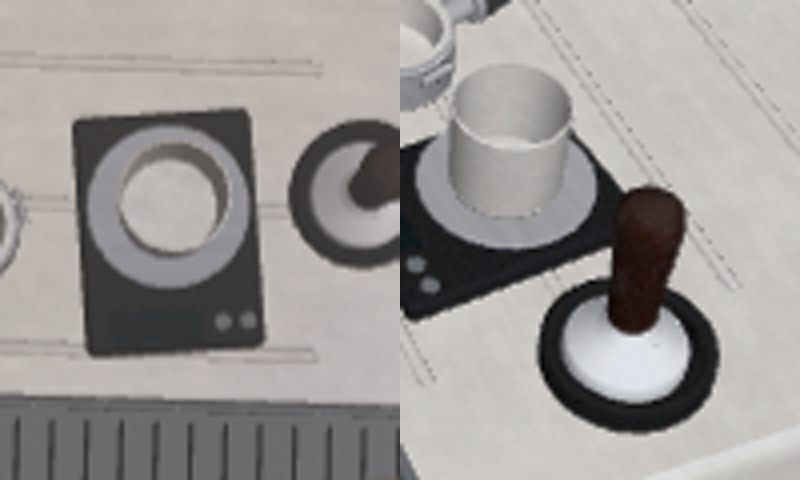

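The tamper stands upright inside the rubber seat (foot at (626,345)) and the cup is undisturbed on the plate. Now the distributor.

>>> play_rows(
  deltas=[1.2,0.6,30,0,93,0,0,30,0,93,0,0,22,0,93,0,0,12,0,93,0,0,3,0,93,0,0,0,0,93,0,0,0,0,93],
)

```text
t: 22.22
tool_pos: [0.4464, 0.3554, 0.0249]
orientation: [2.225, 2.217, 0.005]
force: [0.5, 0.7, 0.9]
opening: 0.0929
gripper_force: 0.0
```

>>> play_rows(
  deltas=[0,0,1,0,85,0,0,0,0,76,0,0,0,0,70,0,0,0,0,64,0,0,0,0,55,0,0,0,0,55,0,0,0,0,55,0,0,0,0,55,0,0,0,0,55],
  newtons=20,
)

```text
t: 22.97
tool_pos: [0.4444, 0.3547, 0.0218]
orientation: [-2.224, -2.218, 0.001]
force: [-4.5, -0.5, 6.7]
opening: 0.0613
gripper_force: 20.0
```

```bash
python3 -c "
from h import *
goto(594.8,341.5,80,0)"
```

```text
t 23.0 pos [444.4 354.7  21.8] yaw -0.2 tilt 0.04 q6 0.59 | shift [-12.8 150.4 -58.3] turn -0.2 | shift after turn [-13.2 150.4 -58.3] | open 61.3 grip 20.0 F [-4.5 -0.5  6.7]
```

>>> play_rows(
  deltas=[0,0,-4,0,55,0,0,-10,0,55,0,0,-20,0,55,0,0,-24,0,55,-2,20,0,0,55,-2,28,0,0,55,-3,35,0,0,55,-3,35,0,0,55,-2,23,0,0,55,-0.5,9,0,0,55],
)

```text
t: 23.8
tool_pos: [0.5982, 0.3403, 0.08]
orientation: [2.226, 2.215, 0.002]
force: [-0.3, 0.6, -3.5]
opening: 0.0616
gripper_force: 20.0
```

>>> play_rows(
  deltas=[0,0,0,0,55,0,0,0,0,55,0,0,0,0,55],
)

```text
t: 24.05
tool_pos: [0.5937, 0.3417, 0.0793]
orientation: [-2.224, -2.218, 0.002]
force: [0.2, 0.8, -4.1]
opening: 0.0616
gripper_force: 20.0
```

```bash
python3 - <<'E'
from h import *
from plant import robot
goto(594.8,342.5,36,0)
b=robot.read_camera("side")["pixels"]
cv2.imwrite("pics/p8.png",cv2.resize(b[60:180,180:310],None,fx=4,fy=4,interpolation=2))
E
```

```text
t 24.1 pos [593.7 341.7  79.3] yaw -0.2 tilt 0.07 q6 0.45 | shift [ 0.9  1.1 43.3] turn -0.2 | shift after turn [ 0.8  1.1 43.3] | open 61.6 grip 20.0 F [ 0.2  0.8 -4.1]
```

View pics/p8.png

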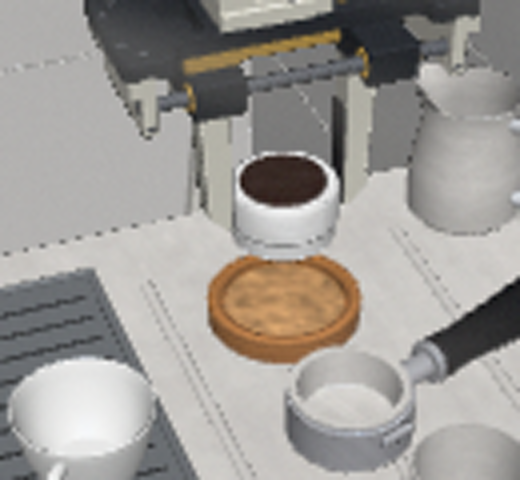

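The distributor hangs level (brown top at (283,180)) above the cork stand at (284,300). Lowering it.

>>> play_rows(
  deltas=[0.9,1,15,0,55,0,0,15,0,55,0,0,10,0,55,0,0,4,0,55,0,0,0,0,55,0,0,0,0,55,0,0,0,0,55],
)

```text
t: 24.68
tool_pos: [0.5962, 0.3428, 0.0361]
orientation: [2.225, 2.218, 0.001]
force: [-0.0, 0.1, -2.5]
opening: 0.0617
gripper_force: 20.0
```

>>> play_rows(
  deltas=[0,-1,3,0,55,0,0,3,0,55,0,0,2,0,55,0,0,1,0,55,0,0,0,0,55,0,0,0,0,55],
)

```text
t: 25.18
tool_pos: [0.5949, 0.3426, 0.0271]
orientation: [2.225, 2.218, 0.0]
force: [-2.3, -1.0, 2.5]
opening: 0.0615
gripper_force: 20.0
```

>>> play_rows(
  deltas=[0,0,0.5,0,55,0,0,0,0,55,0,0,0,0,55],
)

```text
t: 25.43
tool_pos: [0.5949, 0.3426, 0.0271]
orientation: [2.225, 2.218, 0.0]
force: [-4.7, -2.8, 5.6]
opening: 0.0613
gripper_force: 20.0
```

>>> play_rows(
  deltas=[0,0,-0.3,0,55,0,0,0,0,64,0,0,0,0,72,0,0,0,0,82,0,0,0,0,92,0,0,-10,0,92,0,0,-30,0,92,0,0,-40,0,92,0,0,-40,0,92,0,0,-30,0,92],
)

```text
t: 26.27
tool_pos: [0.5956, 0.343, 0.1812]
orientation: [2.224, 2.217, 0.006]
force: [-0.1, 0.4, 0.7]
opening: 0.0919
gripper_force: 0.0
```

>>> play_rows(
  deltas=[25,-25,0,0,92,25,-30,0,0,92,25,-30,0,0,92,25,-30,0,0,92,25,-30,0,0,92,25,-30,0,0,92,10,-15,0,0,92,0,0,0,0,92,0,0,0,0,92],
)

```text
t: 27.02
tool_pos: [0.4045, 0.5039, 0.1772]
orientation: [2.222, 2.221, 0.001]
force: [0.0, -0.6, -0.2]
opening: 0.0919
gripper_force: 0.0
```

```bash
python3 - <<'E'
from h import *
from plant import robot
goto(212,560,200)
a=robot.read_camera("top")["pixels"];b=robot.read_camera("side")["pixels"]
cv2.imwrite("pics/p9.png",np.vstack([cv2.resize(a[120:240,145:345],None,fx=2.5,fy=2.5,interpolation=2),cv2.resize(b[90:210,150:350],None,fx=2.5,fy=2.5,interpolation=2)]))
E
```

```text
t 27.0 pos [404.5 503.9 177.2] yaw -0.0 tilt 0.05 q6 0.82 | shift [  56.  -192.5  -22.9] turn 0.0 | shift after turn [  56.  -192.5  -22.9] | open 91.9 grip 0.0 F [ 0.  -0.6 -0.2]
```

View pics/p9.png

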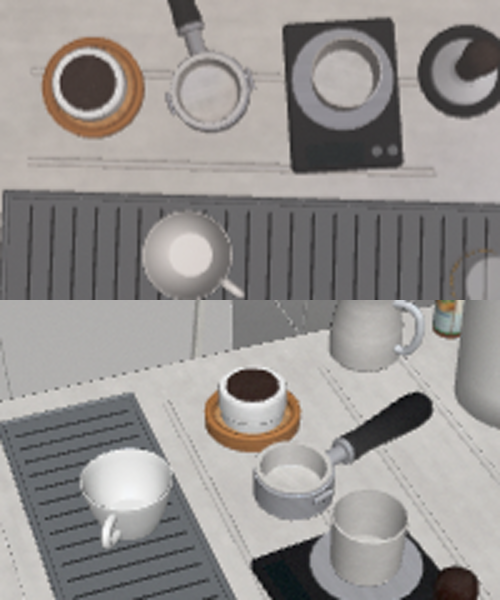

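Everything is in place: the distributor top spans 53–127 by 47–122 in the top view, inside the stand. A quick numeric check of it follows.

```bash
python3 - <<'E'
from h import *
o={"top":raw((145,120),2.5,dict(l=52,r=128,t=46,b=122)),"side":{k:v-(120 if k in"tb" else 0) for k,v in raw((150,90+0),2.5,dict(l=217,r=287,t=366)).items()}}
print(fit(.062,o,[.59,.34,.04]),fit(.062,o,[.59,.34],.043))
E
```

```text
(array([0.59339219, 0.33947741, 0.04600989]), array([ 0.5495307 , -0.43529034,  0.52791585, -0.63216399,  0.0545046 ,
       -0.20789313, -0.10627187])) (array([0.59387242, 0.34044352]), array([ 0.37974556, -0.69812342,  0.52635802, -0.72644248,  0.13685376,
       -0.20579822,  0.68380761]))
```

```bash
python3 -c "
from plant import robot
print(robot.close_job())"
```

```text
the job is handed in; nothing more can be done
None
```

The kit is laid out and the job handed in at about 27 s. The basket hangs in the portafilter ring, the tamper is in its rubber seat, the distributor is in the cork stand, and the dosing cup stands on the scale about 2 mm off the plate's centre. The shot glass and espresso cup were not touched.

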